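# Couple a drawbar with a quick-release pin

### The job

Couple the drawbar to the clevis: first push the drawbar home by its knob until it stops, then take the quick-release pin out of its parking block with its thumb button squeezed in, and pass it through both ears of the leaning clevis and the loose eye trapped between them until its flange seats, without forcing it. Let go so that the button springs out and the pin is locked, and do not disturb the jar, bearing and wood block standing by.

Things in the scene. Friction and masses are not known exactly. Their poses are not given: they have to be found in the camera images.
- fixture: Bolted grey fixture; origin on the bench below the clevis hole; base plate 110 x 275 x 10 mm. Between its ears lies the drawbar's 8 x 36 mm tongue with a 17 mm eye. The tongue is riveted on loosely: even with the bar home the eye hides up to 7.5 mm either way along clevis_seat x. It swings at about 1 N; a nose that enters the eye draws it in line, one that misses stops on the tongue.
- clevis_seat (a point): Centre of the upper ear's slot, on its top face, 100 mm above the bench. z: hole axis outward, leaning 24 degrees to the robot side; y: level, along the drawbar to its knob; x: up the slope. Down the hole: ear 0-8 mm, gap with tongue (9-17 mm deep), ear 18-26 mm, then free. Upper ear: slot 20 (x) x 16.2 mm; lower: round, 16.2 mm. Ears 44 x 44 mm. Drawbar guide 60-100 mm off along +y, 4 mm lower.
- drawbar (a joint): Travel of the steel drawbar along clevis_seat y, m: 0 = home (its collar meets the guide: a firm stop; the eye is then between the ears), up to 0.045 = drawn out. It slides with 2.5 N of friction and stays where it is left.
- drawbar_knob (a point): Point on the axis of the drawbar's black upright knob (20 mm diameter, axis along clevis_seat z), 17 mm below its top and 35 mm above the bar; axes as clevis_seat's. Home, it is at y = 150, z = 25 mm in clevis_seat's axes. Push it along -y; it moves only along y.
- pin: Quick-release pin, 0.13-0.21 kg; origin: centre of the flange's underside, z up the pin to its handle. Flange 29 mm diameter, 5 mm thick. Shank 14 mm diameter down to z = -37 mm, then a nose tapering to 7 mm at z = -50 mm. At first it stands upright, seated and locked in the parking block, turned within 0.7 rad of the block's yaw.
- pin_grip (a point): Middle of the pin's black rubber-coated handle, 27 mm above the flange's underside; axes as the pin's. Handle z 5-49 mm over the flange's underside, 26 mm wide in y, from x = -13 to +9 mm; the steel thumb button (17 wide, 30 mm tall) on its +x side stands out to x = +17 and goes in to +12 mm. Grasp across x: 30 mm over back and button, 25 mm with it in.
- pin_button (a joint): Travel of the pin's thumb button, m: 0 = out, 0.005 = fully in; 5 N start it, 10 N hold it in. It works two locking balls on the shank's +y and -y sides, 29-35 mm below the flange: out, they stand 4 mm proud of the shank and stop the pin at any hole's edge (they cannot be forced in); button fully in, they are inside the shank.
- parking_block: Fixed grey bridge: block 50 x 50 x 26 mm on two legs, top face 72 mm above the bench, with an upright 16.2 mm through hole at its centre where the pin is parked; origin on the bench below the hole.
- jar: Bystander: small lidded jar, 56 mm diameter, 91 mm tall; origin centre of underside.
- bearing: Bystander: ball bearing lying flat, 72 mm diameter, 17 mm thick; origin centre of underside.
- wood_block: Bystander: pine offcut 60 x 120 x 34 mm; origin centre of underside.
There are look-alikes about, which are no part of the job. Leave any green look-alike of the parking_block alone. Of the things that look like the pin, the larger one is meant.

How it is judged:
By the outcome, as a careful person would: the job done as asked, in the order asked, and still so for the second after the job is handed in, with the robot touching nothing.
It also fails if it takes over 58 s, if anything falls off the work surface, if the arm or the gripper's body presses on something with over 40 N, if the wrist force passes 120 N, or if a joint passes its speed limit or range.

### The arm

A 6-joint arm with a two-finger parallel gripper is mounted at the origin on a cart in front of the work surface, level with it; the furniture and walls round the work are solid. World frame = base frame: x ahead of the robot, y to its left, z up, the work surface at z = 0. Lengths are in mm, angles in rad, forces in N, time in s.
With the tool pointing down it reaches from about 275 to 1000 mm from the base axis. Payload 8.4 kg.
Tool frame: the origin (TCP) lies between the finger pads; the fingertips stand 8 mm ahead of it and the grasp point (between the pads) lies 11 mm behind it; z points along the fingers, y is the direction in which the jaws open and shut (so a half turn about z gives the same grasp; the last joint's range is limited). The gripper opens to 85 mm and grips with 20 to 120 N. Pads are 22 mm wide; open, the fingers measure 114 mm over their backs; the gripper's body (76 mm by 85 mm) begins 54 mm behind the grasp point. The pads swing forward as they close: fully open they stand 13 mm farther back than shut.
Start: joints at [-1.306, 0.353, 1.633, -0, 1.155, -0.002], TCP at [164.777, -602.89, 239.281] pointing down, gripper open.
Joint ranges: [-2.63, 2.63], [-0.92, 2.1], [0.06, 2.66], [-1.3, 4.44], [0, 2.69], [-3.02, 3.02]. Speed limits (rad/s): [2.22, 2.22, 2.79, 3.14, 3.14, 3.14].

### API

Orientations are given as a unit quaternion [x, y, z, w].
In Python, from rig import bot gives the robot as it stands.
- The arm moves only by the tool step_arm, never from a script. Its arguments are lists of equal length, an entry for each row: "claw": the closure, from 0 (fully open) to 1 (shut); "linear": the shift along the world's x, y, z in cm, a list of three; "rotation": the turn, a rotation vector about the world's x, y, z in degrees, a list of three. In form: {"claw": [claw, ...], "linear": [[tx, ty, tz], ...], "rotation": [[wx, wy, wz], ...]}. A call has 1 to 20 rows; each row shifts and turns the pose as measured when the row begins; what a row does not reach is not made up. A row lasts 1/8 s, in which the tool goes at most 62.5 mm and 10.7 degrees, less where a joint would pass 70% of its speed; a pose out of reach is approached as far as the arm can. A call is refused whole if a number of a shift passes 6.25 or a number of a turn 10.7, either way. A call with a gripper value outside its range is refused whole. The fingers move at their own pace and stop on an object; "grip_force" is the grip in N (left out, the last holds). Time passes only in rows, so rows that do not move let the fingers close. It gives the time, the measured TCP pose, the force and the opening at its end, in the units of the state.
- bot.sense(): the state, without advancing time (a new reading comes with each control period).
- bot.capture(name): name is "side" or "top"; returns (picture, depth): 480x640x3 uint8, blue, green, red; 480x640 float32, mm along the optical axis (not along the pixel's ray), 0 where there is no reading.
- bot.camera_model(name): a dict with "camera_matrix" (3x3 intrinsics, pixels), "xyz" and "rotation" of the camera in the world. Camera axes: x right, y down, z forward; pixel columns grow to the right and rows downward; lengths in mm; the calibration is good to about 2 mm. A picture is of the moment at which its call begins. camera_model takes no time and is no camera call.
- bot.sign_off(): hands the job in, once; it reports no verdict.
The state is a dict: "time_s": time; "joint_positions": joint angles; "qd": joint speeds; "joint_torque": joint torques, N m; "tcp_pos": TCP position; "ee_rot": TCP orientation; "ft_force": force on the tool from outside, world axes, zero at the start; "ft_torque": the same for the moment, N m; "width": opening from 0.0 (shut) to 1.0 (fully open).
Only numpy, scipy, OpenCV 4.12 (cv2) and the standard library are available. Lean on these libraries where they do the work, as an engineer would, in place of code of your own. Each camera call takes 0.05 s, during which the arm holds its last target.

## Working session

There is one attempt and no reset: what is moved stays moved. The work goes in short steps, Python scripts to look and compute and a tool call to move; the robot and the scene stay as the last step left them, time stands still between calls to the robot, and variables do not carry over. Pictures are saved under pics/ and viewed, and the job is handed in when it is done.

Besides the shell and the picture viewer there is one more tool, called after "Emit:" as name(argument=value, ...) on one line, values as JSON. step_arm: Moves the arm, as the interface text tells. Its arguments: {"type":"object","properties":{"claw":{"type":"array"},"linear":{"type":"array"},"rotation":{"type":"array"},"grip_force":{"type":"number"}},"required":["claw","linear","rotation"]}

```bash
ls; mkdir -p pics
python3 - <<'E'
from rig import bot
import cv2,numpy as np
print(bot.sense())
for n in("side","top"):
    p,d=bot.capture(n); cv2.imwrite(f"pics/{n}0.png",p); np.save(f"pics/{n}0.npy",d); print(bot.camera_model(n))
E
```

```text
pics
{'time_s': 0.0, 'joint_positions': array([-1.30637706e+00,  3.53627006e-01,  1.63416566e+00,  6.77172725e-06,
        1.15518523e+00, -2.37564153e-03]), 'qd': array([-0.00082499, -0.00227661, -0.00077724,  0.00020229, -0.00046296,
        0.00117989]), 'joint_torque': array([-2.56170410e-03, -6.05258846e+01, -3.42065156e+01, -2.52649306e-04,
        9.45669017e-03,  2.49185734e-05]), 'tcp_pos': array([ 164.66757748, -602.42255984,  238.56138405]), 'ee_rot': array([ 9.91115690e-01,  1.33000784e-01, -8.74189559e-05, -6.87089451e-04]), 'ft_force': array([-0.35497995, -0.29195884, -0.25766254]), 'ft_torque': array([-0.01528292, -0.05915963, -0.01781523]), 'width': 0.9964890791786367}
{'camera_matrix': array([[540.98432904,   0.        , 310.28677888],
       [  0.        , 540.98432904, 237.00524899],
       [  0.        ,   0.        ,   1.        ]]), 'xyz': array([  308.32018565, -1098.98709169,   576.09651209]), 'rotation': array([ 0.84640404, -0.07901016,  0.04535851, -0.52469057])}
{'camera_matrix': array([[599.062011  ,   0.        , 322.28084926],
       [  0.        , 599.062011  , 230.44178142],
       [  0.        ,   0.        ,   1.        ]]), 'xyz': array([ 230.386815  , -176.08579842, 1447.37143084]), 'rotation': array([ 0.70974481, -0.69969009,  0.06264527, -0.05264649])}
```

View pics/side0.png

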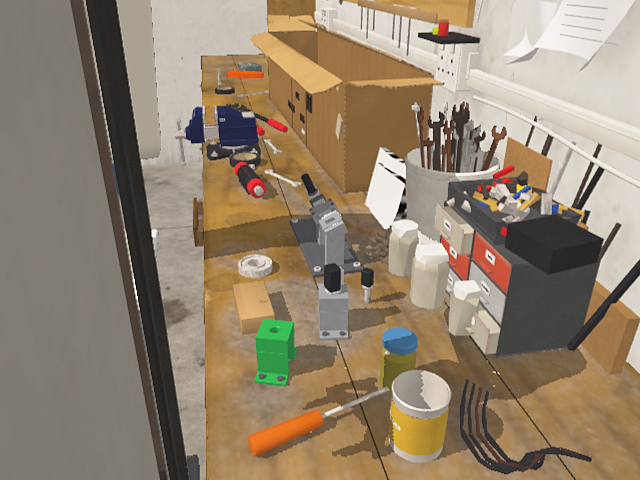

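View pics/top0.png

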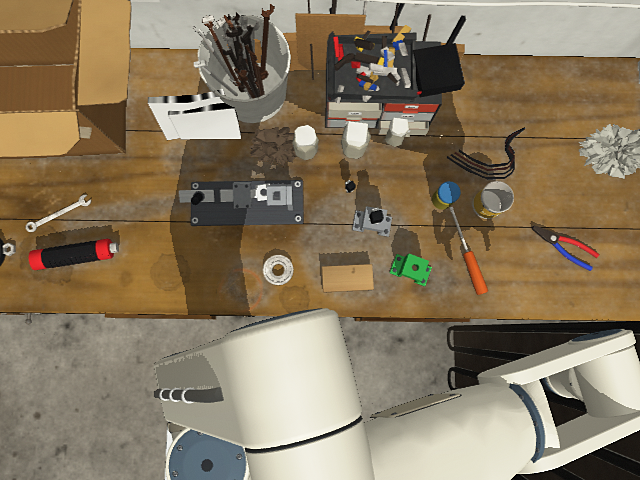

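```bash
cat > h.py <<'E'
import numpy as np,cv2
from scipy.spatial.transform import Rotation as R
def cam(bot,n):
    m=bot.camera_model(n); return m["camera_matrix"],np.array(m["xyz"]),R.from_quat(m["rotation"]).as_matrix()
def ray(c,u,v):
    K,t,M=c; d=M@np.array([(u-K[0,2])/K[0,0],(v-K[1,2])/K[1,1],1]); return t,d
def onz(c,u,v,z):
    t,d=ray(c,u,v); return t+d*(z-t[2])/d[2]
def pt(c,u,v,D):
    t,d=ray(c,u,v); return t+d*D
def cloud(c,D):
    K,t,M=c; v,u=np.mgrid[:D.shape[0],:D.shape[1]]
    P=np.stack([(u-K[0,2])/K[0,0]*D,(v-K[1,2])/K[1,1]*D,D],-1); return P@M.T+t
def proj(c,P):
    K,t,M=c; q=M.T@(np.array(P)-t); return K[0,0]*q[0]/q[2]+K[0,2],K[1,1]*q[1]/q[2]+K[1,2]
E
python3 - <<'E'
import cv2
s=cv2.imread("pics/side0.png");t=cv2.imread("pics/top0.png")
cv2.imwrite("pics/s_crop.png",cv2.resize(s[165:345,280:400],None,fx=3.3,fy=3.3,interpolation=cv2.INTER_CUBIC))
cv2.imwrite("pics/t_crop.png",cv2.resize(t[160:300,170:440],None,fx=2.9,fy=2.9,interpolation=cv2.INTER_CUBIC))
E
```

```text
(no output)
```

View pics/s_crop.png

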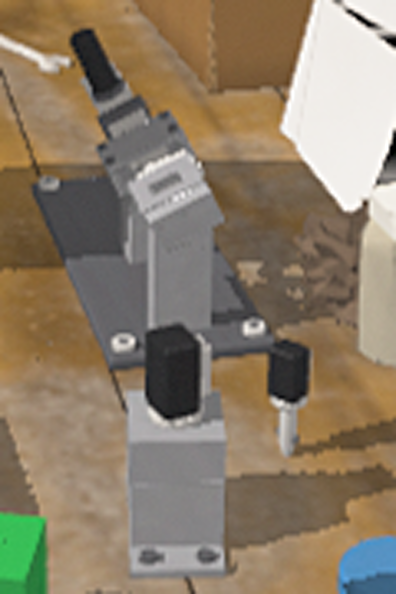

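View pics/t_crop.png

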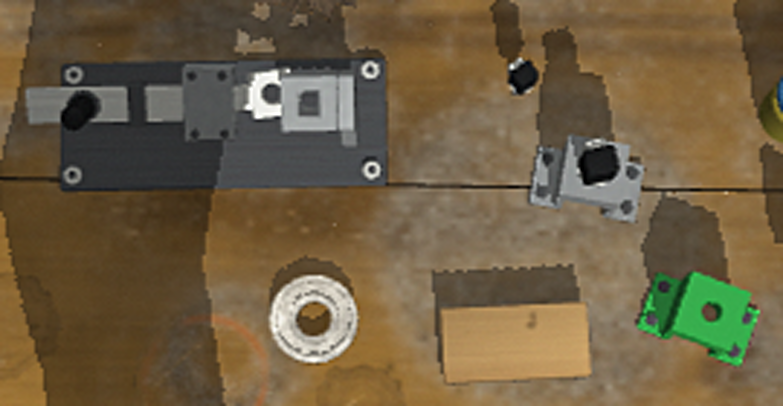

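Run:
```python
from rig import bot
from h import *
for n in("top","side"):
    c=cam(bot,n); D=np.load(f"pics/{n}0.npy"); P=cloud(c,D); img=cv2.imread(f"pics/{n}0.png")
    print(n, c[2].round(3).tolist())
    np.save(f"pics/{n}P.npy",P)
c=cam(bot,"top");P=np.load("pics/topP.npy")
np.set_printoptions(suppress=True,linewidth=200,precision=0)
print(P[176:214:2,262:312:2,2])
print(P[200:240:2,350:400:2,2])
g=cv2.imread("pics/top0.png").mean(2)
print(g[176:214:2,262:312:2])
```

```text
top [[0.013, -0.987, 0.163], [-1.0, -0.015, -0.013], [0.015, -0.162, -0.987]]
side [[0.983, -0.086, 0.16], [-0.181, -0.437, 0.881], [-0.006, -0.895, -0.445]]
[[   2.    5.   -0.    3.    2.   -1.    0.   -6.    4.    1.   -1.    0.   -0.   -4.   -6.    2.    1.   -1.   -1.   -3.   -4.   -1.   -1.    1.    2.]
 [  -1.    4.    0.   -1.   -4.   -3.   -1.    2.   -3.   -2.   -0.    2.   -6.   -1.    1.   -0.    2.    2.   -0.    0.   -1.   -3.   -5.   -1.   -5.]
 [   1.    6.    1.   -8.   -4.   -8.    8.    6.    7.    9.   12.   12.    7.    8.   10.    8.    4.   10.   15.   13.    7.   -2.   -5.    6.    1.]
 [  10.   13.   10.    7.    9.   10.    8.   11.   12.   11.    7.    6.    6.   11.   12.    4.   12.   14.   18.   12.    3.    0.   -1.    2.   -4.]
 [  96.  104.  103.  103.    9.   85.   88.   86.   84.   84.   90.   87.   10.   91.   86.    4.   11.   11.   17.   15.   10.   -3.   -2.   -1.   -5.]
 [ 106.   98.  101.  106.  110.  112.  106.  109.  111.  105.  108.  110.  112.  108.  106.   15.    8.   17.   19.    7.   14.   -0.   -5.    1.   -2.]
 [  97.  100.   96.  103
[... 6759 characters left out ...]
78. 187.  79.  76.  77.  78.  76.  71.  99.  99.  90.  88.]
 [ 74.  74.  80. 178. 173. 177. 175. 175. 174. 175. 179. 179. 102. 157. 157.  79.  76.  77.  78.  76.  76.  94.  95.  85.  85.]
 [ 75.  76.  72.  69.  68.  67.  68.  68.  68.  69.  73.  74.  71. 130. 124. 115.  74.  77.  76.  77.  75.  86.  85.  81.  83.]
 [ 75.  74.  74.  75.  75.  77.  75.  75.  73.  74.  74.  74.  73. 125. 124. 117.  74.  77.  78.  76.  75.  88.  83.  85.  81.]
 [ 72.  73.  71.  73.  73.  73.  73.  71.  74.  74.  74.  76.  73.  81.  96.  94.  74.  73.  74.  75.  77.  84.  81.  90.  81.]
 [ 77.  76.  77.  78.  76.  79.  74.  79.  78.  79.  78.  77.  78.  76.  79.  79.  82.  83.  83.  83.  77.  95.  82.  95.  84.]]
```

Run:
```python
import cv2,numpy as np
s=cv2.imread("pics/side0.png");t=cv2.imread("pics/top0.png")
def z(im,x0,x1,y0,y1,f,n,g):
    o=cv2.resize(im[y0:y1,x0:x1],None,fx=f,fy=f,interpolation=cv2.INTER_NEAREST)
    for x in range(-(-x0//g)*g,x1,g): o[:4,(x-x0)*f:(x-x0)*f+f]=(0,0,255); cv2.putText(o,str(x),((x-x0)*f,14),0,.35,(0,0,255))
    for y in range(-(-y0//g)*g,y1,g): o[(y-y0)*f:(y-y0)*f+f,:4]=(0,0,255); cv2.putText(o,str(y),(5,(y-y0)*f+8),0,.35,(0,0,255))
    cv2.imwrite(n,o)
z(t,180,310,172,232,6,"pics/tf.png",10)
z(s,295,360,170,285,5,"pics/sf.png",10)
z(t,345,400,198,240,11,"pics/tp.png",10)
z(s,310,385,255,345,6,"pics/sp.png",10)
```

```text
(no output)
```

View pics/tf.png

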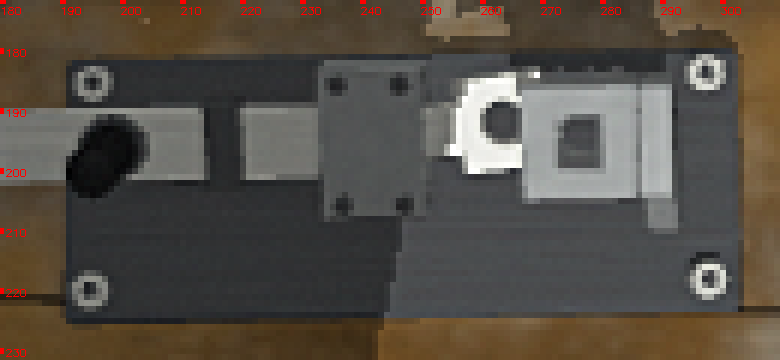

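View pics/sf.png

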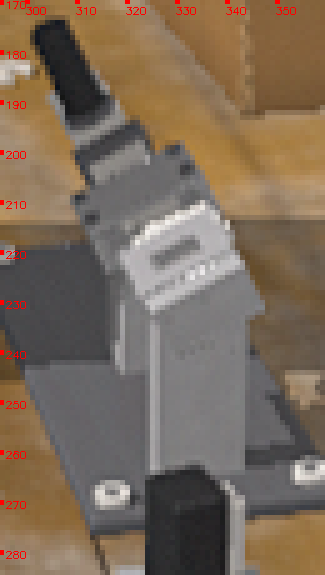

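View pics/tp.png

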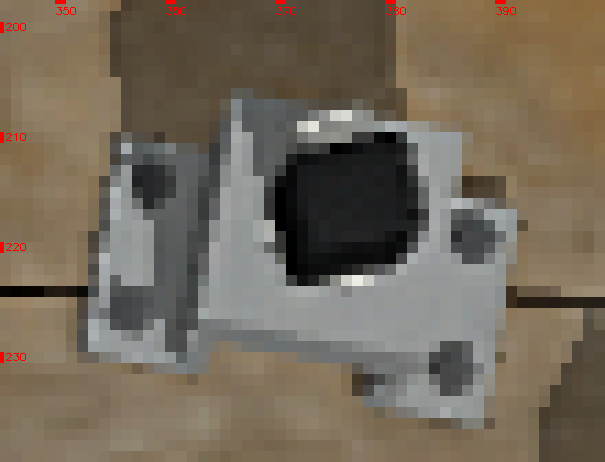

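View pics/sp.png

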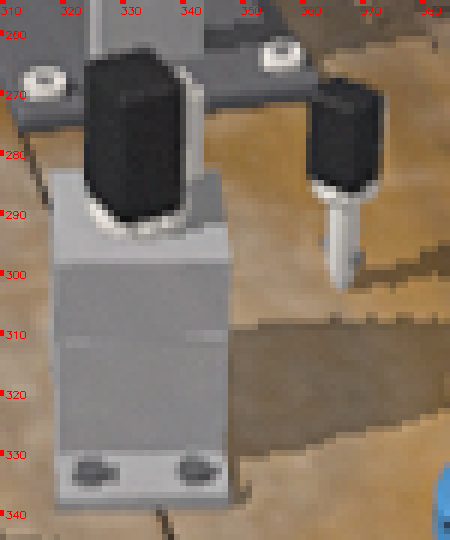

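Run:
```python
from rig import bot
from h import *
np.set_printoptions(suppress=True,precision=1)
c=cam(bot,"top");cs=cam(bot,"side")
S=[onz(c,u-.5,v-.5,12) for u,v in[(195.5,185.8),(195.1,220.5),(297.7,184.1),(298.1,218.5)]]
print(np.array(S)); 
for a,b in((0,2),(1,3)): d=S[a]-S[b]; print("yaw of +y dir",np.degrees(np.arctan2(-d[0],d[1])),np.linalg.norm(d))
# plate corners top z=10
for u,v in [(66,60),(738,48),(738,312),(68,322)]: print("corner",onz(c,180+u/6-.5,172+v/6-.5,10))
# side screws
for u,v in [(112,492),(310,470)]: print("side screw",onz(cs,295+u/5-.5,170+v/5-.5,12))
# ear slot edges top
for n,u,v in [("ear TL",522,85),("ear BL",522,198),("ear BR",637,198),("TR",637,85),("slot TL",558,114),("slot BR",606,169),("slot TR",606,114),("slot BL",558,169)]:
    z=100+{"T":8.5 if 'ear' in n else 4,"B":-8.5 if 'ear' in n else -4}[n[-2] if 'ear' in n or 'slot' in n else 'T']
    print(n,onz(c,180+u/6-.5,172+v/6-.5,z))
# knob side-top
P=np.load("pics/topP.npy");g=cv2.imread("pics/top0.png").astype(int).max(2)
Q=P[188:208,188:208];m=(g[188:208,188:208]<45)&(Q[...,2]<300)
q=Q[m];print("knob",q.mean(0),q[:,2].max(),q[:,2].min(),len(q))
# pin handle
m=np.zeros(g.shape,bool);m[203:230,362:390]=True
m&=(g<60)&(P[...,2]<300)&(P[...,2]>108)
v,u=np.nonzero(m);X=np.array([onz(c,a,b,121)[:2] for a,b in zip(u,v)]).astype(np.float32)
print("pin top",len(X),X.mean(0),cv2.minAreaRect(X))
```

```text
[[ 574.2  118.5   12. ]
 [ 487.8  115.4   12. ]
 [ 582.7 -131.7   12. ]
 [ 496.7 -134.4   12. ]]
yaw of +y dir 1.9399058617418834 250.37270418225185
yaw of +y dir 2.040465937339517 249.93484765955145
corner [584.1 130.4  10. ]
corner [ 593.8 -144.5   10. ]
corner [ 483.7 -146.5   10. ]
corner [475.3 124.3  10. ]
side screw [ 497.8 -128.9   12. ]
side screw [ 584.2 -126.5   12. ]
ear TL [553.  -64.5 108.5]
ear BL [512.5 -64.4  91.5]
ear BR [ 513.2 -108.6   91.5]
TR [ 554.8 -108.2  104. ]
slot TL [542.9 -78.2 104. ]
slot BR [523.4 -96.6  96. ]
slot TR [543.2 -96.6 104. ]
slot BL [523.1 -78.2  96. ]
knob [523.   93.  109.3] 147.10020128485553 1.7046982635977201 141
pin top 116 [ 485.2 -315.6] ((485.1348876953125, -315.6596984863281), (24.01133155822754, 25.36704444885254), 13.860408782958984)
```

Run:
```python
from rig import bot
from h import *
np.set_printoptions(suppress=True,precision=1)
c=cam(bot,"top");cs=cam(bot,"side")
a=np.radians(2);t=np.radians(24);Y=np.array([-np.sin(a),np.cos(a),0]);h=np.array([np.cos(a),np.sin(a),0])
Z=-h*np.sin(t)+np.array([0,0,np.cos(t)]);X=np.cross(Y,Z);O=np.array([533.2,-87,100.])
print(X,Y,Z)
f=lambda p:O+p[0]*X+p[1]*Y+p[2]*Z
w=lambda p:("%.1f %.1f | "*2)%(*proj(c,f(p)),*proj(cs,f(p)))
for p in [(0,0,0),(10,0,0),(-10,0,0),(22,22,0),(22,-22,0),(-22,-22,0),(-22,22,0),(0,150,42),(0,150,-10),(0,195,42),(0,195,-10)]: print(p,w(p))
print("slot side ray at z100",onz(cs,329.5,218.9,100))
# side handle top: centre in crop (130,62)/6
print("handle top side",onz(cs,310+130/6-.5,255+65/6-.5,121))
p=onz(c,376,216,121);print(p)
# block corners top face z=72, from top view
for n,u,v in [("TL",237,98),("BL",200,320),("BR",430,360),("TR",462,133)]: print("block",n,onz(c,345+u/11-.5,198+v/11-.5,72))
for n,u,v in [("FL",53,262),("FR",231,262),("BR",222,172),("BL",57,172)]: print("block side",n,onz(cs,310+u/6-.5,255+v/6-.5,72))
```

```text
[0.9 0.  0.4] [-0.  1.  0.] [-0.4 -0.   0.9]
(0, 0, 0) 276.3 195.1 | 329.5 220.3 | 
(10, 0, 0) 276.2 190.8 | 333.8 218.1 | 
(-10, 0, 0) 276.5 199.3 | 325.3 222.4 | 
(22, 22, 0) 266.4 185.8 | 336.1 211.4 | 
(22, -22, 0) 285.6 185.5 | 341.6 219.7 | 
(-22, -22, 0) 286.2 204.3 | 322.7 229.4 | 
(-22, 22, 0) 267.1 204.6 | 317.9 220.8 | 
(0, 150, 42) 207.9 200.0 | 306.5 179.5 | 
(0, 150, -10) 211.6 195.4 | 315.5 197.8 | 
(0, 195, 42) 187.6 200.4 | 302.6 173.1 | 
(0, 195, -10) 192.0 195.7 | 311.3 190.9 | 
slot side ray at z100 [534.6 -80.2 100. ]
handle top side [ 486.8 -312.3  121. ]
[ 483.9 -314.2  121. ]
block TL [ 515.8 -296.    72. ]
block BL [ 467.6 -288.2   72. ]
block BR [ 459.8 -337.    72. ]
block TR [ 508.9 -344.    72. ]
block side FL [ 460.1 -334.5   72. ]
block side FR [ 509.7 -344.1   72. ]
block side BR [ 519. -296.   72.]
block side BL [ 470.8 -286.7   72. ]
```

Emit:
step_arm(claw=[1,1,1,1,1,1,1,1,1,1,1,1,1,1], linear=[[2.5,5.5,0],[2.5,5.5,0],[2.5,5.5,0],[2.5,5.5,0],[2.5,5.5,0],[2.5,5.5,0],[2.5,5.5,0],[2.5,5.5,0],[2.5,5.5,0],[2.5,5.5,0],[2.5,5.5,0],[2.5,5.5,0],[2.5,5.5,0],[0,0,0]], rotation=[[0,0,5.9],[0,0,5.9],[0,0,5.9],[0,0,5.9],[0,0,5.9],[0,0,5.9],[0,0,5.9],[0,0,5.9],[0,0,5.9],[0,0,5.9],[0,0,5.9],[0,0,5.9],[0,0,5.9],[0,0,0]])

```text
time_s: 1.85
tcp_pos: [494.4, 137.1, 236.6]
ee_rot: [0.679, 0.734, 0.001, 0.0]
ft_force: [0.2, -0.6, -0.1]
width: 0.001
```

Emit:
step_arm(claw=[1,1,1,1], linear=[[2.4,-0.4,-4],[0,0,-4],[0,0,-3],[0,0,0]], rotation=[[0,0,-2.5],[0,0,0],[0,0,0],[0,0,0]])

```text
time_s: 2.35
tcp_pos: [517.6, 131.7, 123.6]
ee_rot: [0.696, 0.718, 0.0, 0.0]
ft_force: [-0.3, 0.2, 1.1]
width: 0.002
```

```bash
cat > snap.py <<'E'
import sys
from rig import bot
from h import *
np.set_printoptions(suppress=True,precision=2)
def z(im,x0,x1,y0,y1,f,n,g=10):
    o=cv2.resize(im[y0:y1,x0:x1],None,fx=f,fy=f,interpolation=cv2.INTER_NEAREST)
    for x in range(-(-x0//g)*g,x1,g): o[:4,(x-x0)*f:(x-x0)*f+f]=(0,0,255); cv2.putText(o,str(x),((x-x0)*f,14),0,.35,(0,0,255))
    for y in range(-(-y0//g)*g,y1,g): o[(y-y0)*f:(y-y0)*f+f,:4]=(0,0,255); cv2.putText(o,str(y),(5,(y-y0)*f+8),0,.35,(0,0,255))
    cv2.imwrite(n,o)
# usage: snap.py cam name x0 x1 y0 y1 f
a=sys.argv
p,d=bot.capture(a[1]); cv2.imwrite(f"pics/{a[2]}_full.png",p); np.save(f"pics/{a[2]}.npy",d)
z(p,*map(int,a[3:8]),f"pics/{a[2]}.png")
s=bot.sense();print(s["time_s"],s["tcp_pos"],s["ee_rot"],s["ft_force"],s["width"])
E
python3 snap.py top t1 150 310 170 240 5;python3 snap.py side s1 270 370 130 290 3
```

```text
2.4 [518.6  131.98 124.96] [0.7  0.72 0.   0.  ] [ 0.07 -0.61  0.18] -0.003605559351244186
2.45 [519.53 132.37 126.06] [0.7  0.72 0.   0.  ] [ 0.5  -0.72  0.77] 0.0001821996455142615
```

View pics/s1.png

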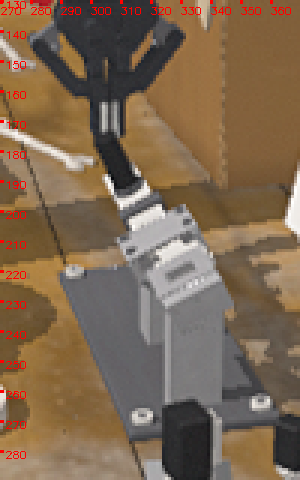

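View pics/t1.png

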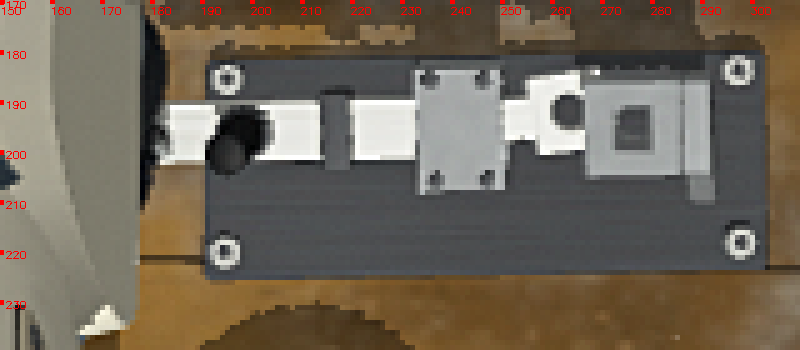

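Emit:
step_arm(claw=[1,1,1,1,1], linear=[[0,-1.5,-0.5],[0,-0.6,0],[0,-0.6,0],[0,-0.6,0],[0,-0.6,0]], rotation=[[0,0,0],[0,0,0],[0,0,0],[0,0,0],[0,0,0]])

```text
time_s: 3.08
tcp_pos: [521.6, 91.5, 124.5]
ee_rot: [0.696, 0.718, 0.005, 0.003]
ft_force: [0.6, 3.3, -2.7]
width: -0.003
```

Emit:
step_arm(claw=[1,1,1], linear=[[0,-0.3,0],[0,-0.3,0],[0,-0.3,0]], rotation=[[0,0,0],[0,0,0],[0,0,0]])

```text
time_s: 3.45
tcp_pos: [522.0, 83.4, 124.6]
ee_rot: [0.697, 0.717, 0.007, 0.002]
ft_force: [-0.5, 24.2, -3.0]
width: 0.001
```

Emit:
step_arm(claw=[1,1], linear=[[0,-0.3,0],[0,-0.2,0]], rotation=[[0,0,0],[0,0,0]])

```text
time_s: 3.7
tcp_pos: [522.0, 83.6, 124.7]
ee_rot: [0.698, 0.716, 0.01, -0.001]
ft_force: [-0.2, 14.9, -2.6]
width: -0.0
```

Emit:
step_arm(claw=[1,1,1,0,0,0,0,0,0,0,0], linear=[[0,2,0],[0,1,4],[0,0,5],[-0.5,-6,2.5],[-0.5,-6,0],[-0.5,-6,0],[-0.5,-6,0],[-0.5,-6,0],[-0.5,-6,0],[-0.3,-6,0],[0,0,0]], rotation=[[0,0,0],[0,0,0],[0,0,0],[0,0,2],[0,0,2],[0,0,2],[0,0,2],[0,0,2],[0,0,1],[0,0,0],[0,0,0]])

```text
time_s: 5.08
tcp_pos: [484.5, -318.9, 244.0]
ee_rot: [0.621, 0.784, 0.006, 0.001]
ft_force: [-0.0, -0.4, 0.7]
width: 1.0
```

```bash
python3 snap.py top t2 180 440 130 240 3;python3 snap.py side s2 270 390 130 350 2
```

```text
5.125 [ 484.45 -316.88  243.83] [0.62 0.78 0.01 0.  ] [-0.17 -0.65 -1.01] 1.0008009905699042
5.175 [ 484.66 -315.37  243.79] [0.62 0.78 0.01 0.  ] [-0.26  0.68 -0.05] 0.9982127245296464
```

View pics/s2.png

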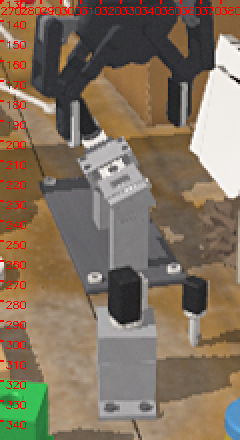

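View pics/t2.png

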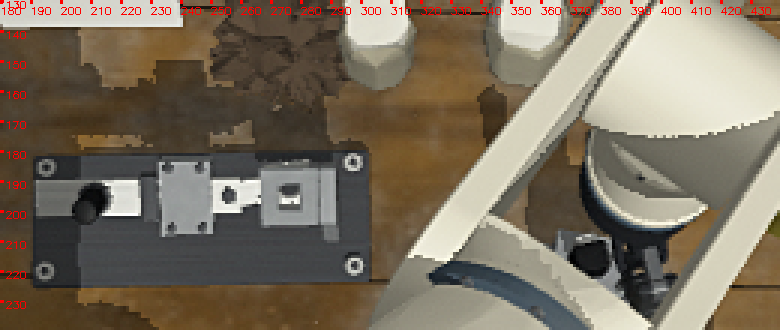

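Emit:
step_arm(claw=[0,0,0,0,0], linear=[[0.6,0,-5],[0,0,-5],[0,0,-3.5],[0,0,-1],[0,0,0]], rotation=[[-0.5,0.5,0.7],[0,0,0],[0,0,0],[0,0,0],[0,0,0]])

```text
time_s: 5.8
tcp_pos: [492.1, -309.7, 97.7]
ee_rot: [0.612, 0.791, 0.001, 0.001]
ft_force: [0.2, -0.2, -0.0]
width: 1.0
```

```bash
python3 snap.py side s3 280 400 190 350 4
```

```text
5.85 [ 492.36 -309.91   98.18] [0.61 0.79 0.   0.  ] [ 0.35  0.4  -0.17] 0.9989912435033291
```

View pics/s3.png

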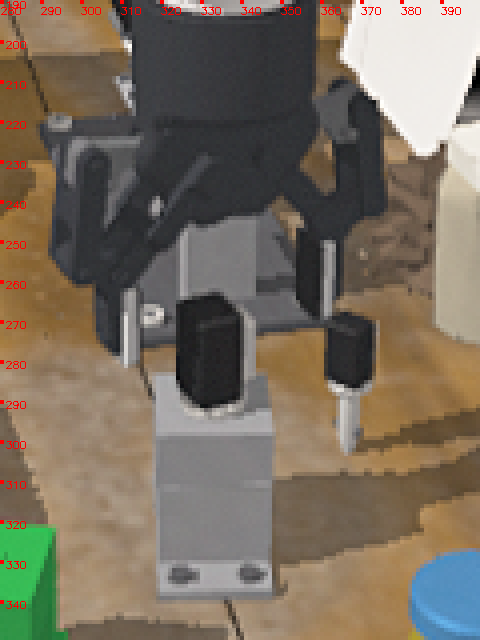

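Emit:
step_arm(claw=[0,0,0.4,0.5], linear=[[-0.1,-0.6,-0.9],[0,0,0],[0,0,0],[0,0,0]], rotation=[[0,0,0],[0,0,0],[0,0,0],[0,0,0]], grip_force=40)

```text
time_s: 6.35
tcp_pos: [493.3, -317.6, 92.2]
ee_rot: [0.612, 0.791, 0.001, 0.004]
ft_force: [0.2, 0.1, -0.1]
width: 0.607
```

Emit:
step_arm(claw=[0.5,0.5,0.58], linear=[[-0.2,0.15,-0.3],[0,0,0],[0,0,0]], rotation=[[0,0,0],[0,0,0],[0,0,0]])

```text
time_s: 6.72
tcp_pos: [491.1, -316.0, 89.2]
ee_rot: [0.612, 0.791, 0.001, 0.004]
ft_force: [-0.1, 0.2, 0.4]
width: 0.419
```

```bash
python3 snap.py side s4 300 370 230 310 7
```

```text
6.775 [ 491.03 -315.98   89.2 ] [0.61 0.79 0.   0.  ] [-0.52  0.04 -0.54] 0.4182359105994354
```

View pics/s4.png

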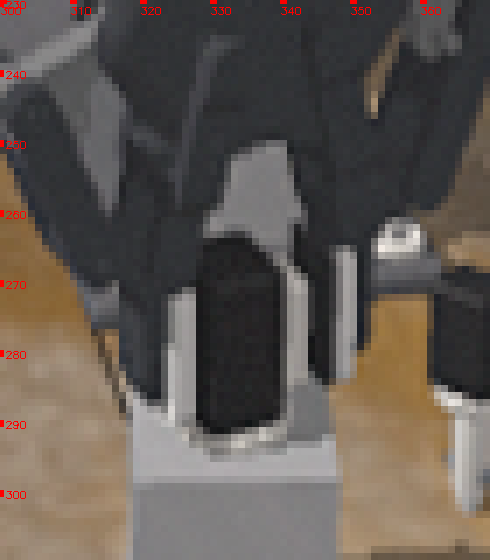

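Emit:
step_arm(claw=[0.58,0.58,0.7,0.8,0.8], linear=[[0.15,0.03,0],[0,0,0],[0,0,0],[0,0,0],[0,0,0]], rotation=[[0,0,0],[0,0,0],[0,0,0],[0,0,0],[0,0,0]], grip_force=45)

```text
time_s: 7.4
tcp_pos: [488.8, -316.9, 90.3]
ee_rot: [0.612, 0.791, -0.002, 0.001]
ft_force: [-0.6, -0.3, -1.9]
width: 0.277
```

Emit:
step_arm(claw=[0.85,0.85,0.85,0.85], linear=[[0,0,0],[0,0,0.6],[0,0,0.6],[0,0,0.6]], rotation=[[0,0,0],[0,0,0],[0,0,0],[0,0,0]])

```text
time_s: 7.9
tcp_pos: [488.9, -316.5, 108.4]
ee_rot: [0.611, 0.791, -0.002, 0.001]
ft_force: [-0.1, -0.0, -3.4]
width: 0.272
```

```bash
python3 snap.py side s5 300 370 230 310 7
```

```text
7.95 [ 489.3  -316.71  109.23] [ 0.61  0.79 -0.    0.  ] [-1.38 -1.14 -2.28] 0.2764239799369316
```

View pics/s5.png

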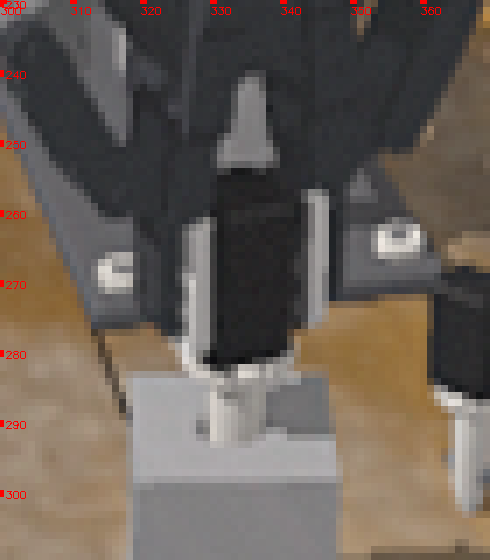

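Emit:
step_arm(claw=[0.85,0.85,0.85,0.85,0.85,0.85,0.85,0.85,0.85,0.85,0.85], linear=[[0,0,3],[0,0,4],[0,0,3],[0,3.5,0],[0,4,0],[0,4,0],[0,4,0],[0,4,0],[0,3,0],[0,0,0],[0,0,0]], rotation=[[0,0,0],[0,0,0],[0,0,0],[0,0,-4],[0,0,-4],[0,-6,-4],[0.4,-6,0],[0.4,-6,0],[0,-6,0],[0,0,0],[0,0,0]])

```text
time_s: 9.32
tcp_pos: [488.3, -84.5, 215.2]
ee_rot: [0.678, 0.703, 0.152, 0.152]
ft_force: [1.3, -0.2, -2.7]
width: 0.274
```

```bash
cat > g.py <<'E'
from rig import bot
from h import *
np.set_printoptions(suppress=True,precision=2)
a=np.radians(2);t=np.radians(24)
Y=np.array([-np.sin(a),np.cos(a),0]);hh=np.array([np.cos(a),np.sin(a),0])
Z=-hh*np.sin(t)+np.array([0,0,np.cos(t)]);X=np.cross(Y,Z);O=np.array([533.7,-86.5,100.])
C=np.stack([X,Y,Z],1)
def rep():
    s=bot.sense(); T=R.from_quat(s["ee_rot"]).as_matrix(); p=s["tcp_pos"]
    fl=p+18.3*T[:,2]; tip=fl+50*T[:,2]
    Rt=np.stack([X,-Y,-Z],1)   # tool axes target: jaw y along X
    Rt=np.stack([np.cross(X,-Z),X,-Z],1)
    rv=np.degrees(R.from_matrix(Rt@T.T).as_rotvec())
    print("t",s["time_s"],"tcp",p,"f",s["ft_force"],"f clevis",C.T@s["ft_force"],"w",s["width"])
    print("flange clevis",C.T@(fl-O),"tip clevis",C.T@(tip-O),"rotvec needed",rv)
if __name__=="__main__":
    rep(); print("X",X,"Y",Y,"Z",Z)
E
python3 g.py;python3 snap.py side s6 270 390 120 270 4;python3 snap.py top t6 230 330 150 230 7
```

```text
t 9.325 tcp [488.28 -84.54 215.19] f [ 1.31 -0.25 -2.73] f clevis [ 0.08 -0.29 -3.02] w 0.2744727725370745
flange clevis [  5.73   3.42 105.37] tip clevis [ 6.49  3.09 55.37] rotvec needed [0.38 0.89 0.03]
X [0.91 0.03 0.41] Y [-0.03  1.    0.  ] Z [-0.41 -0.01  0.91]
9.375 [488.1  -84.63 214.92] [0.68 0.7  0.15 0.15] [ 0.97  0.7  -3.48] 0.27345086526658013
9.425 [488.32 -84.92 214.87] [0.68 0.7  0.15 0.15] [-0.66  0.84 -4.2 ] 0.2731505917398889
```

View pics/s6.png

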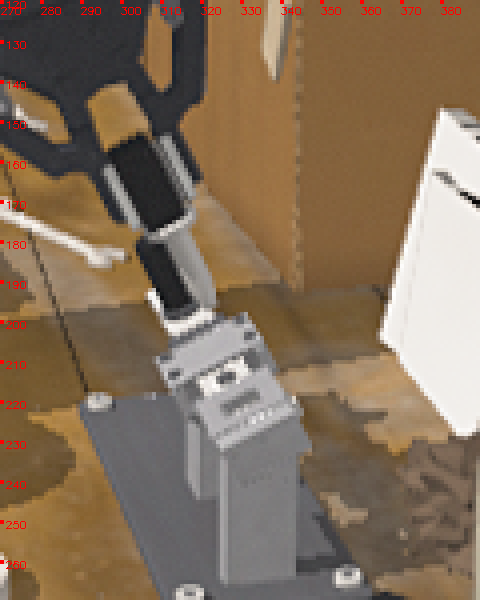

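View pics/t6.png

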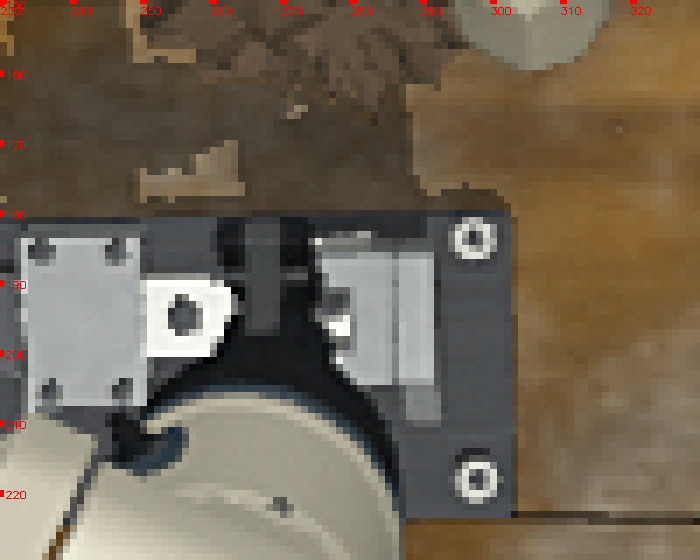

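Run:
```python
import cv2
for n,(x0,x1,y0,y1) in {"t2":(262,292,180,210),"s2":(310,350,200,236)}.items():
    im=cv2.imread(f"pics/{n}_full.png"); cv2.imwrite(f"pics/{n}_slot.png",cv2.resize(im[y0:y1,x0:x1],None,fx=14,fy=14,interpolation=cv2.INTER_NEAREST))
im=cv2.imread("pics/t2_full.png");print(im[190:203,270:284].max(2))
im=cv2.imread("pics/s6_full.png");cv2.imwrite("pics/s6_slot.png",cv2.resize(im[170:240,300:350],None,fx=8,fy=8,interpolation=cv2.INTER_NEAREST))
```

```text
[[152 152 154 156 157 159 159 163 160 158 155 155 153 154]
 [154 154 149 153 130  97  95  92  87  92 139 157 156 156]
 [154 153 134  95  49  58  60  58  56  73 141 158 156 157]
 [155 154 131  77  55  59  62  62  59  81 138 158 155 155]
 [153 151 154 159  75  59  64  64  84 117 134 155 153 153]
 [151 149 145 173 175 125 119 134 154 218 126 154 152 155]
 [151 148 144 187 250 233 235 234 255 230 111 157 153 152]
 [150 151 145 190 253 251 232 132 255 231 115 157 156 154]
 [154 154 131  82  85  85  89  90  91  89 119 162 158 154]
 [151 154 136  80  77  79  82  80  81  83 121 162 158 157]
 [155 156 158 143 139 140 137 136 135 133 136 158 154 156]
 [153 154 158 159 158 158 157 159 159 159 158 156 153 157]
 [156 159 157 156 155 154 154 154 155 155 154 155 157 154]]
```

View pics/t2_slot.png

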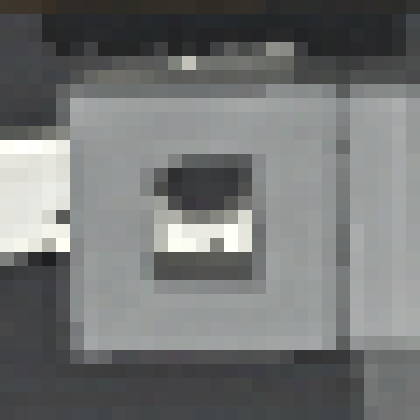

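View pics/s6_slot.png

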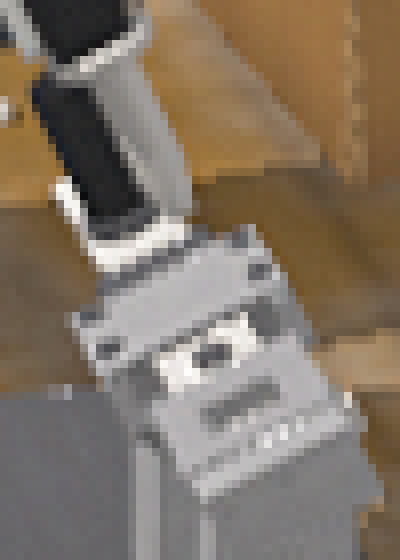

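Run:
```python
from g import *
c=cam(bot,"top");cs=cam(bot,"side")
for p in[(0,0,0),(0,0,-9),(-8.5,0,-9),(-1,0,-9),(10,0,0),(-10,0,0),(-10,0,-8)]: print(p,np.array(proj(c,O+C@np.array(p))),np.array(proj(cs,O+C@np.array(p))))
def at(cc,u,v,z):
    t,d=ray(cc,u,v); A=C.T@(t-O);B=C.T@d; return A+B*(z-A[2])/B[2]
print("eye -x edge",at(c,276,194.7,-9),"slot",at(c,276.2,195.2,0),at(c,276.2,190.6,0),at(c,276.2,199.8,0))
# pin tip side: predicted
s=bot.sense();T=R.from_quat(s["ee_rot"]).as_matrix();p=s["tcp_pos"]
for d in(18.3,18.3+37,68.3): print(d,proj(cs,p+d*T[:,2]),proj(c,p+d*T[:,2]))
```

```text
(0, 0, 0) [276.11 194.86] [329.72 220.16]
(0, 0, -9) [276.31 194.1 ] [331.36 223.53]
(-8.5, 0, -9) [276.43 197.7 ] [327.78 225.36]
(-1, 0, -9) [276.32 194.52] [330.94 223.74]
(10, 0, 0) [275.96 190.58] [333.94 217.99]
(-10, 0, 0) [276.25 199.12] [325.49 222.33]
(-10, 0, -8) [276.43 198.43] [326.97 225.31]
eye -x edge [-1.4   0.76 -9.  ] slot [-0.8  -0.18  0.  ] [ 9.94 -0.54  0.  ] [-11.58   0.17   0.  ]
18.3 (np.float64(311.7547035775071), np.float64(177.05232354681613)) (np.float64(272.037012963893), np.float64(201.9493863781642))
55.3 (np.float64(319.25874900357417), np.float64(191.95291826148946)) (np.float64(273.13079409885114), np.float64(198.20424604333803))
68.3 (np.float64(321.8388216054585), np.float64(197.07610368912088)) (np.float64(273.5010970482258), np.float64(196.93631732571447))
```

Emit:
step_arm(claw=[0.85,0.85,0.85,0.85,0.85], linear=[[0.6,-0.2,-1.5],[0.6,-0.1,-1.5],[0.5,0,-1.2],[0,0,0],[0,0,0]], rotation=[[0.4,0.9,0],[0,0,0],[0,0,0],[0,0,0],[0,0,0]])

```text
time_s: 10.05
tcp_pos: [508.8, -91.1, 172.6]
ee_rot: [0.681, 0.702, 0.149, 0.144]
ft_force: [0.2, 1.5, -0.8]
width: 0.273
```

```bash
python3 g.py;python3 snap.py side s7 295 355 165 240 8;python3 snap.py top t7 250 310 175 215 10; python3 g.py
```

```text
t 10.05 tcp [508.84 -91.08 172.64] f [ 0.21  1.55 -0.79] f clevis [-0.08  1.54 -0.82] w 0.2731810063356398
flange clevis [ 6.68 -3.74 58.23] tip clevis [ 6.63 -3.82  8.23] rotvec needed [-0.01 -0.06  0.25]
X [0.91 0.03 0.41] Y [-0.03  1.    0.  ] Z [-0.41 -0.01  0.91]
10.1 [508.79 -91.03 172.74] [0.68 0.7  0.15 0.14] [ 0.41  0.53 -3.21] 0.2762637017704631
10.15 [508.8  -90.97 172.88] [0.68 0.7  0.15 0.14] [ 0.99  0.56 -2.91] 0.27455175823915917
t 10.15 tcp [508.8  -90.97 172.88] f [ 0.99  0.56 -2.91] f clevis [-0.26  0.52 -3.07] w 0.27455175823915917
flange clevis [ 6.75 -3.62 58.47] tip clevis [ 6.73 -3.71  8.47] rotvec needed [ 0.   -0.03  0.23]
X [0.91 0.03 0.41] Y [-0.03  1.    0.  ] Z [-0.41 -0.01  0.91]
```

View pics/s7.png

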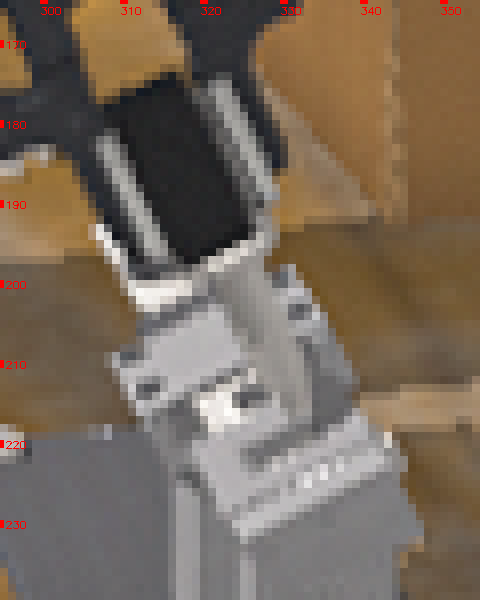

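View pics/t7.png

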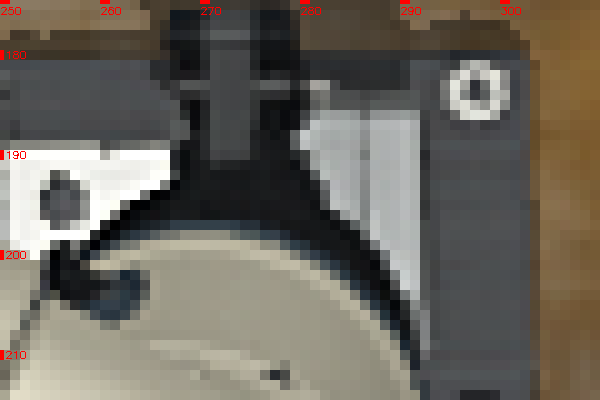

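```bash
cat > ov.py <<'E'
import sys
from g import *
# overlay predicted pin axis/outline and slot on the saved side picture
def ov(src,out,x0,x1,y0,y1,f,cn="side",dy=0):
    im=cv2.imread(src);cs=cam(bot,cn)
    o=cv2.resize(im[y0:y1,x0:x1],None,fx=f,fy=f,interpolation=cv2.INTER_CUBIC)
    q=lambda P:tuple(int(round(v)) for v in ((proj(cs,P)[0]-x0+.5)*f,(proj(cs,P)[1]-y0+.5)*f))
    s=bot.sense();T=R.from_quat(s["ee_rot"]).as_matrix();p=s["tcp_pos"]
    view=cs[2][:,2]; side=np.cross(T[:,2],view);side/=np.linalg.norm(side)
    prof=[(18.3,7),(55.3,7),(68.3,3.5)]
    for sg in(1,-1):
        pts=[q(p+d*T[:,2]+sg*r*side) for d,r in prof]
        for a,b in zip(pts,pts[1:]): cv2.line(o,a,b,(0,0,255),1)
    cv2.circle(o,q(p+68.3*T[:,2]),2,(0,255,255),-1)
    for r in([(10,8.1),(10,-8.1),(-10,-8.1),(-10,8.1)],[(22,22),(22,-22),(-22,-22),(-22,22)]):
        cv2.polylines(o,[np.array([q(O+C@np.array([a,b,0.])) for a,b in r])],True,(0,255,0),1)
    cv2.imwrite(out,o)
if __name__=="__main__": ov(sys.argv[1],sys.argv[2],*map(int,sys.argv[3:8]))
E
python3 ov.py pics/s7_full.png pics/s7o.png 295 355 165 240 8
```

```text
(no output)
```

View pics/s7o.png

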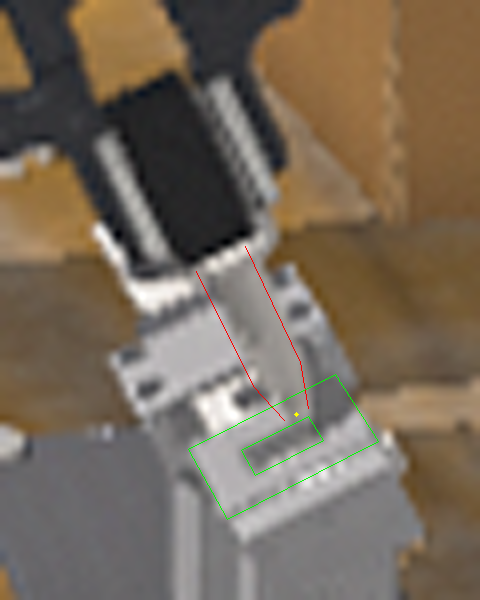

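Run:
```python
import cv2,numpy as np
im=cv2.imread("pics/s7_full.png")[190:226,308:344]
print(im.max(2)[8:30:1,6:30])
o=cv2.resize(im,None,fx=16,fy=16,interpolation=cv2.INTER_NEAREST).astype(float)
o=np.clip((o-60)*1.5,0,255).astype(np.uint8);cv2.imwrite("pics/s7z.png",o)
```

```text
[[ 80  79  85  95  81 128 160 215 200 160 149 147 155 150 103 107 124 162
  109 111 115 112 112 109]
 [ 70 117 124 150 132 160 148 126 145 138 137 144 160 158 132  92 110 157
  128 109 113 115 113 113]
 [195 216 218 229 209 161 150 110 126 126 135 144 155 160 154 104 105 157
  166 113 113 112 113 113]
 [243 244 242 226 219 145 144 103 116 126 132 140 150 160 158 155 171 199
  196 156 109 112 117 116]
 [238 219 211 137 136  98 105 126 112 121 129 133 144 155 160 172 185 169
  161 162 128 110 117 118]
 [212 137 136  97 105 124 129 173 158 133 121 132 139 152 157 163 167 114
   89 111 172 111 115 118]
 [137  97  99 102 131 173 170 193 188 142 119 128 136 145 155 161 160 107
  107 139 201 142 112 114]
 [105 105 126 158 170 192 187 185 186 162 125 122 130 139 150 158 159 154
  172 177 166 150 111 114]
 [127 157 170 191 186 184 185 187 188 182 139 142 124 136 151 155 161 167
  167 159 147 141 115 113]
 [171 189 186 184 182 183 185 184 185 182 165 155 120 133 153 151 158 151
  112 118 153 142 121 119]
 [189 185 185 183 184 182 184 184 182 186 184 150 141 147 150 150 157 156
  135  92 119 12
[... 422 characters left out ...]
61 194 192 164 152 106 131 202 208 215 138 119 119 146 152 146 146
  154 139 100 104 105 106]
 [158 203 178 158 121 166 199 211 243 233 121  93  92  95 122 174 136 138
  153 146 103 105 104 103]
 [183 168 125  92 110 184 250 236 237 248 143  78 128 138 159 189 136 131
  150 154  97 103 103 104]
 [130 116  94  95  99 130 230 235 237 254 245 179 189 179 183 183 164 138
  157 154 102 102 101  98]
 [109 125 106 106 101 104 168 243 232 237 246 211 196 178 179 186 182 142
  141 136  93  99  97 108]
 [123 129 118 104 103  96 128 225 223 188 189 175 180 181 182 167 150 128
  114 111  85 109 153 158]
 [131 129 121 103 105 123 127 180 194 173 177 180 178 169 153 130 110 114
  118 124 115 140 192 186]]
```

View pics/s7z.png

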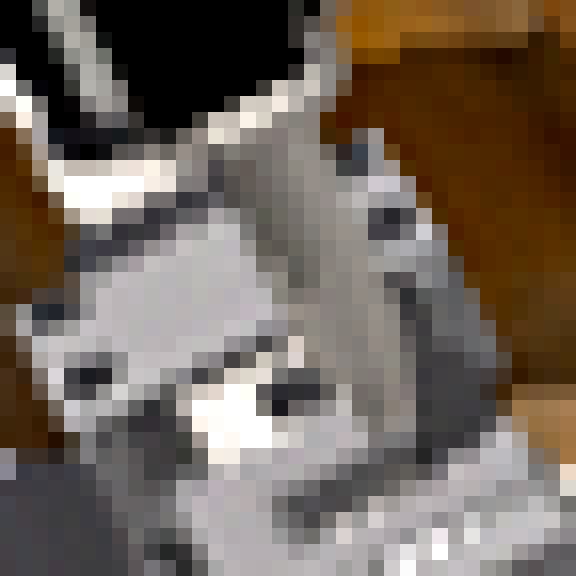

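Emit:
step_arm(claw=[0.85,0.85,0.85], linear=[[-0.3,0.3,-0.13],[0,0,0],[0.16,0,-0.37]], rotation=[[0,0,0],[0,0,0],[0,0,0]])

```text
time_s: 10.52
tcp_pos: [507.4, -87.7, 168.9]
ee_rot: [0.681, 0.702, 0.15, 0.145]
ft_force: [-0.8, 0.6, -2.3]
width: 0.275
```

```bash
python3 g.py
```

```text
t 10.525 tcp [507.38 -87.71 168.85] f [-0.84  0.58 -2.25] f clevis [-1.66  0.61 -1.73] w 0.2745283679665032
flange clevis [ 3.96 -0.33 55.31] tip clevis [ 4.03 -0.44  5.31] rotvec needed [0.03 0.08 0.23]
X [0.91 0.03 0.41] Y [-0.03  1.    0.  ] Z [-0.41 -0.01  0.91]
```

Emit:
step_arm(claw=[0.85,0.85,0.85], linear=[[0.16,0,-0.37],[0.16,0,-0.37],[0.12,0,-0.27]], rotation=[[0,0,0],[0,0,0],[0,0,0]])

```text
time_s: 10.9
tcp_pos: [511.9, -87.6, 157.7]
ee_rot: [0.681, 0.702, 0.149, 0.145]
ft_force: [-3.0, -1.8, -3.2]
width: 0.272
```

```bash
python3 g.py;python3 snap.py side s8 308 344 190 226 14; python3 ov.py pics/s8_full.png pics/s8o.png 300 350 175 235 10
```

```text
t 10.9 tcp [511.88 -87.64 157.73] f [-3.   -1.77 -3.22] f clevis [-4.11 -1.67 -1.69] w 0.27221891359168604
flange clevis [ 3.53 -0.42 43.32] tip clevis [ 3.57 -0.51 -6.68] rotvec needed [0.02 0.04 0.22]
X [0.91 0.03 0.41] Y [-0.03  1.    0.  ] Z [-0.41 -0.01  0.91]
10.95 [511.75 -87.6  157.4 ] [0.68 0.7  0.15 0.14] [-1.23 -1.37 -3.88] 0.2740099840398286
```

View pics/s8o.png

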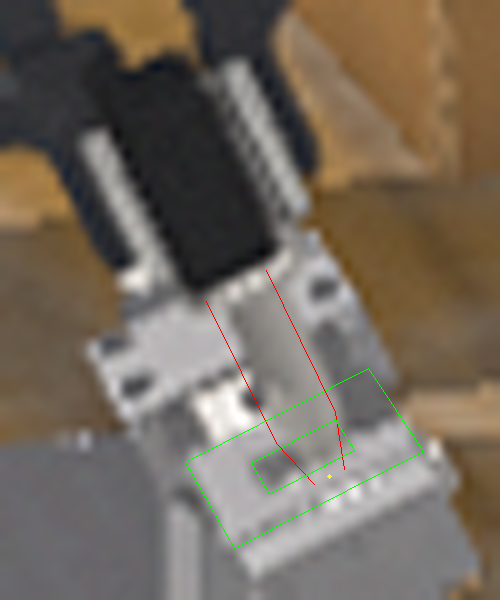

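Emit:
step_arm(claw=[0.85,0.85], linear=[[0.05,0,-0.2],[0.05,0,-0.2]], rotation=[[0,0,0],[0,0,0]])

```text
time_s: 11.2
tcp_pos: [512.5, -87.6, 152.9]
ee_rot: [0.681, 0.702, 0.149, 0.145]
ft_force: [-2.3, -2.3, -3.8]
width: 0.274
```

```bash
python3 g.py
```

```text
t 11.2 tcp [512.53 -87.59 152.87] f [-2.26 -2.28 -3.82] f clevis [-3.69 -2.2  -2.54] w 0.2736253545315739
flange clevis [ 2.13 -0.38 38.62] tip clevis [  2.11  -0.46 -11.38] rotvec needed [ 0.01 -0.03  0.21]
X [0.91 0.03 0.41] Y [-0.03  1.    0.  ] Z [-0.41 -0.01  0.91]
```

Emit:
step_arm(claw=[0.85,0.85], linear=[[0.05,0,-0.2],[0.03,0,-0.2]], rotation=[[0,0,0],[0,0,0]])

```text
time_s: 11.45
tcp_pos: [513.5, -87.6, 148.7]
ee_rot: [0.681, 0.702, 0.149, 0.145]
ft_force: [1.0, 1.8, -2.8]
width: 0.278
```

```bash
python3 g.py
```

```text
t 11.45 tcp [513.54 -87.6  148.72] f [ 1.01  1.83 -2.81] f clevis [-0.16  1.79 -3.  ] w 0.27797732688265814
flange clevis [ 1.37 -0.43 34.42] tip clevis [  1.36  -0.51 -15.58] rotvec needed [ 0.01 -0.01  0.22]
X [0.91 0.03 0.41] Y [-0.03  1.    0.  ] Z [-0.41 -0.01  0.91]
```

Emit:
step_arm(claw=[0.85,0.85,0.85], linear=[[0.03,0,-0.2],[0.03,0,-0.2],[0.03,0,-0.2]], rotation=[[0,0,0],[0,0,0],[0,0,0]])

```text
time_s: 11.82
tcp_pos: [515.3, -87.8, 142.9]
ee_rot: [0.681, 0.702, 0.15, 0.145]
ft_force: [1.4, 0.2, -1.3]
width: 0.272
```

```bash
python3 g.py
```

```text
t 11.825 tcp [515.33 -87.77 142.87] f [ 1.44  0.23 -1.31] f clevis [ 0.79  0.18 -1.79] w 0.2723754823797386
flange clevis [ 0.66 -0.66 28.35] tip clevis [  0.73  -0.77 -21.65] rotvec needed [0.03 0.09 0.23]
X [0.91 0.03 0.41] Y [-0.03  1.    0.  ] Z [-0.41 -0.01  0.91]
```

Emit:
step_arm(claw=[0.85,0.85,0.85], linear=[[0.08,0,-0.24],[0.08,0,-0.24],[0.08,0,-0.24]], rotation=[[0,0,0],[0,0,0],[0,0,0]])

```text
time_s: 12.2
tcp_pos: [517.8, -87.6, 135.1]
ee_rot: [0.681, 0.702, 0.15, 0.145]
ft_force: [-0.8, 0.8, -3.4]
width: 0.277
```

```bash
python3 g.py
```

```text
t 12.2 tcp [517.83 -87.61 135.14] f [-0.79  0.84 -3.37] f clevis [-2.07  0.87 -2.76] w 0.2766889328471289
flange clevis [-0.21 -0.59 20.27] tip clevis [ -0.14  -0.69 -29.73] rotvec needed [0.02 0.08 0.23]
X [0.91 0.03 0.41] Y [-0.03  1.    0.  ] Z [-0.41 -0.01  0.91]
```

Emit:
step_arm(claw=[0.85,0.85], linear=[[0.06,0,-0.2],[0.07,0,-0.19]], rotation=[[0,0,0],[0,0,0]])

```text
time_s: 12.45
tcp_pos: [519.2, -87.6, 130.9]
ee_rot: [0.681, 0.702, 0.15, 0.145]
ft_force: [1.5, -0.2, -2.3]
width: 0.271
```

```bash
python3 g.py
```

```text
t 12.45 tcp [519.16 -87.62 130.85] f [ 1.5  -0.17 -2.28] f clevis [ 0.43 -0.23 -2.68] w 0.27061379631297877
flange clevis [-0.74 -0.65 15.81] tip clevis [ -0.68  -0.75 -34.19] rotvec needed [0.02 0.07 0.23]
X [0.91 0.03 0.41] Y [-0.03  1.    0.  ] Z [-0.41 -0.01  0.91]
```

Emit:
step_arm(claw=[0.85,0.85,0.85], linear=[[0.08,0,-0.18],[0.08,0,-0.18],[0.08,0,-0.18]], rotation=[[0,0,0],[0,0,0],[0,0,0]])

```text
time_s: 12.82
tcp_pos: [521.7, -87.6, 125.0]
ee_rot: [0.681, 0.702, 0.15, 0.145]
ft_force: [-0.4, 0.1, -2.4]
width: 0.273
```

```bash
python3 g.py
```

```text
t 12.825 tcp [521.66 -87.63 125.  ] f [-0.38  0.14 -2.37] f clevis [-1.31  0.15 -2.01] w 0.2730308325849204
flange clevis [-0.84 -0.74  9.45] tip clevis [ -0.79  -0.84 -40.55] rotvec needed [0.01 0.06 0.23]
X [0.91 0.03 0.41] Y [-0.03  1.    0.  ] Z [-0.41 -0.01  0.91]
```

Emit:
step_arm(claw=[0.85,0.85,0.85], linear=[[0.08,0,-0.18],[0.08,0,-0.18],[0.08,0,-0.18]], rotation=[[0,0,0],[0,0,0],[0,0,0]])

```text
time_s: 13.2
tcp_pos: [524.2, -87.6, 119.2]
ee_rot: [0.681, 0.702, 0.15, 0.145]
ft_force: [0.2, 2.3, 0.4]
width: 0.276
```

```bash
python3 g.py
```

```text
t 13.2 tcp [524.22 -87.59 119.21] f [0.19 2.27 0.44] f clevis [0.43 2.27 0.29] w 0.27614828926519225
flange clevis [-0.86 -0.79  3.12] tip clevis [ -0.81  -0.88 -46.88] rotvec needed [0.01 0.06 0.22]
X [0.91 0.03 0.41] Y [-0.03  1.    0.  ] Z [-0.41 -0.01  0.91]
```

Emit:
step_arm(claw=[0.85,0.85], linear=[[0.06,-0.01,-0.14],[0.06,-0.01,-0.14]], rotation=[[0,0,0],[0,0,0]])

```text
time_s: 13.45
tcp_pos: [525.4, -87.8, 116.7]
ee_rot: [0.681, 0.702, 0.15, 0.145]
ft_force: [-25.0, 1.9, 41.9]
width: 0.274
```

```bash
python3 g.py
```

```text
t 13.45 tcp [525.39 -87.79 116.75] f [-24.97   1.88  41.95] f clevis [-5.67  2.75 48.44] w 0.27444570240764443
flange clevis [-0.79 -1.03  0.4 ] tip clevis [ -0.72  -1.12 -49.6 ] rotvec needed [0.01 0.08 0.22]
X [0.91 0.03 0.41] Y [-0.03  1.    0.  ] Z [-0.41 -0.01  0.91]
```

Emit:
step_arm(claw=[0.85,0.85], linear=[[-0.01,0,0.02],[0,0,0]], rotation=[[0,0,0],[0,0,0]])

```text
time_s: 13.7
tcp_pos: [524.9, -87.8, 117.2]
ee_rot: [0.681, 0.702, 0.15, 0.145]
ft_force: [-0.0, -1.4, -3.7]
width: 0.277
```

```bash
python3 g.py; python3 snap.py side s9 290 360 160 260 6; python3 snap.py top t9 240 320 170 220 8
```

```text
t 13.7 tcp [524.94 -87.85 117.21] f [-0.04 -1.39 -3.7 ] f clevis [-1.58 -1.39 -3.34] w 0.2773415301227708
flange clevis [-1.02 -1.07  1.  ] tip clevis [ -0.94  -1.16 -49.  ] rotvec needed [0.01 0.08 0.22]
X [0.91 0.03 0.41] Y [-0.03  1.    0.  ] Z [-0.41 -0.01  0.91]
13.75 [525.   -87.84 117.2 ] [0.68 0.7  0.15 0.15] [-1.45 -0.34 -4.14] 0.27550894920813795
13.8 [525.05 -87.8  117.15] [0.68 0.7  0.15 0.15] [-0.61 -1.3  -4.04] 0.27423050787819103
```

View pics/s9.png

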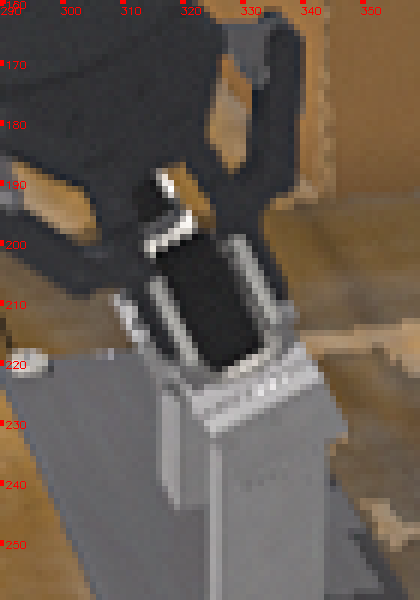

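Emit:
step_arm(claw=[0.85,0.7,0.65,0.55,0.4,0.3,0.3], linear=[[0.02,0,-0.05],[0,0,0],[0,0,0],[0,0,0],[0,0,0],[0,0,0],[0,0,0]], rotation=[[0,0,0],[0,0,0],[0,0,0],[0,0,0],[0,0,0],[0,0,0],[0,0,0]])

```text
time_s: 14.68
tcp_pos: [526.5, -88.1, 117.5]
ee_rot: [0.681, 0.702, 0.15, 0.146]
ft_force: [0.5, -1.1, 0.3]
width: 0.698
```

```bash
python3 g.py; python3 snap.py side s10 290 360 160 260 6
```

```text
t 14.675 tcp [526.45 -88.1  117.53] f [ 0.53 -1.06  0.26] f clevis [ 0.55 -1.08  0.04] w 0.6980974619974099
flange clevis [ 0.53 -1.39  0.68] tip clevis [  0.72  -1.51 -49.32] rotvec needed [0.04 0.22 0.22]
X [0.91 0.03 0.41] Y [-0.03  1.    0.  ] Z [-0.41 -0.01  0.91]
14.725 [526.46 -88.1  117.52] [0.68 0.7  0.15 0.15] [ 0.03 -0.55 -0.38] 0.6997848002973026
```

View pics/s10.png

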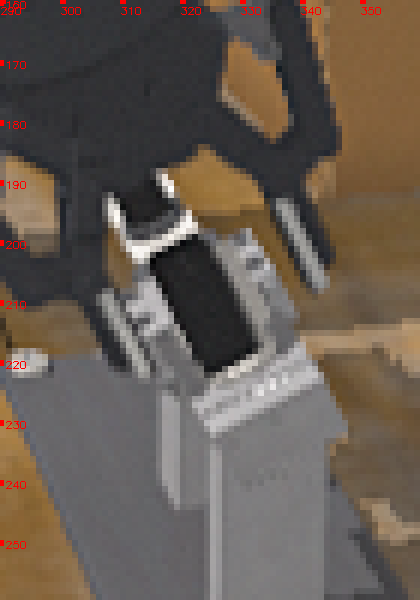

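Emit:
step_arm(claw=[0.2,0.2,0.2,0.2,0.2,0.2,0.2], linear=[[-0.8,0,1.8],[-1.6,0,3.6],[-1.6,0,3.6],[-2,0,4],[-4,-5,3],[-4,-5,0],[0,0,0]], rotation=[[0,0,0],[0,0,0],[0,0,0],[0,0,0],[0,0,0],[0,0,0],[0,0,0]])

```text
time_s: 15.6
tcp_pos: [387.9, -184.0, 279.5]
ee_rot: [0.679, 0.703, 0.149, 0.149]
ft_force: [0.5, 0.1, -0.0]
width: 0.797
```

```bash
python3 g.py; python3 snap.py side s11 290 360 160 260 6; python3 snap.py top t11 180 310 160 230 6; cp pics/s11_full.png pics/f.png
```

```text
t 15.6 tcp [ 387.89 -184.02  279.47] f [ 0.47  0.06 -0.01] f clevis [ 0.43  0.04 -0.2 ] w 0.7967619335974339
flange clevis [-63.14 -92.5  206.31] tip clevis [-62.86 -92.84 156.31] rotvec needed [0.36 0.33 0.15]
X [0.91 0.03 0.41] Y [-0.03  1.    0.  ] Z [-0.41 -0.01  0.91]
15.65 [ 389.13 -182.47  279.55] [0.68 0.7  0.15 0.15] [-0.25 -0.12 -0.02] 0.8004267229564221
15.7 [ 389.86 -181.08  279.17] [0.68 0.7  0.15 0.15] [0.31 0.76 0.06] 0.8032589697143127
```

View pics/s11.png

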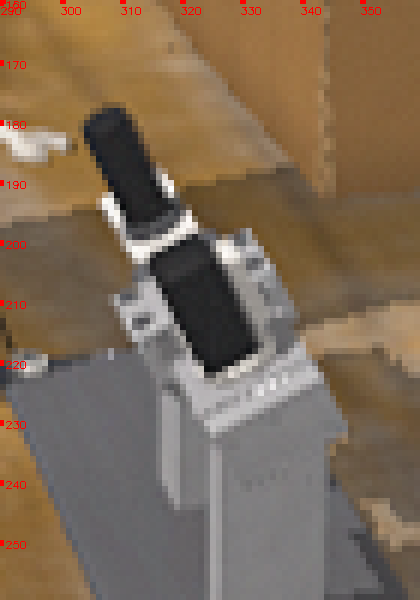

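View pics/t11_full.png

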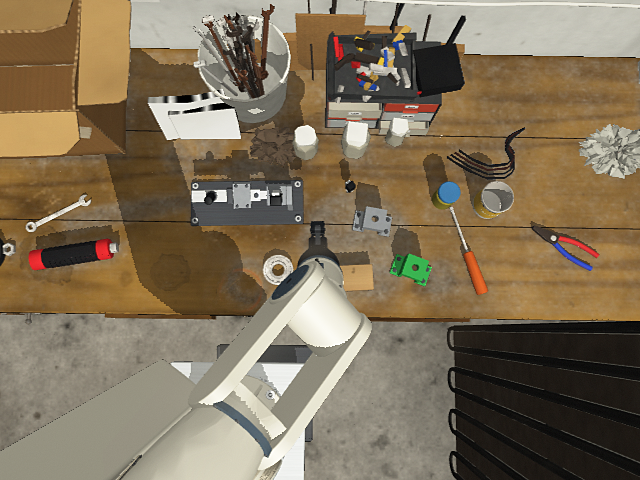

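View pics/s11_full.png

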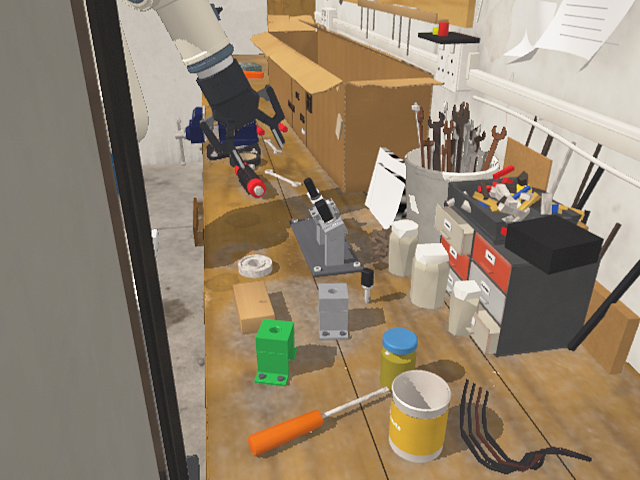

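Run:
```python
from g import *
for n,cn,(x0,x1,y0,y1) in(("t11","top",(266,292,180,212)),("s11","side",(312,340,195,225)),("t11","top",(195,225,185,208))):
    im=cv2.imread(f"pics/{n}_full.png").max(2);P=cloud(cam(bot,cn),np.load(f"pics/{n}.npy"))
    Q=((P-O)@C)[y0:y1,x0:x1].reshape(-1,3);g=im[y0:y1,x0:x1].ravel()
    q=Q[(g<50)&(abs(Q[:,2])<80)&(Q[:,2]>12)]
    print(n,len(q),"x",np.percentile(q[:,0],[5,50,95]),"y",np.percentile(q[:,1],[5,50,95]),"z",np.percentile(q[:,2],[5,50,95]))
im=cv2.imread("pics/t11_full.png")[175:215,255:300];cv2.imwrite("pics/t11z.png",cv2.resize(im,None,fx=13,fy=13,interpolation=0))
```

```text
t11 60 x [-13.92   2.59   6.96] y [-13.18  -0.21  11.24] z [34.69 47.73 52.91]
s11 183 x [-12.53  -2.99   6.31] y [-16.65 -13.48   3.26] z [14.05 34.37 49.76]
t11 66 x [-8.1   3.23  8.48] y [140.23 148.56 156.58] z [16.44 38.58 44.76]
```

View pics/t11z.png

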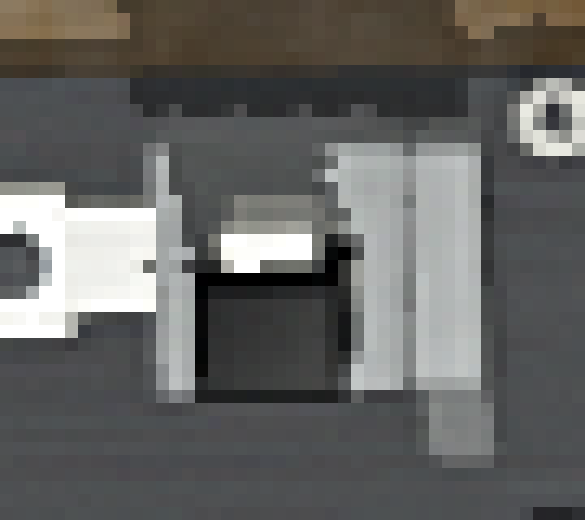

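```bash
python3 -c "
from rig import bot
print(bot.sign_off(), bot.sense()['time_s'])"
```

```text
the job is handed in; nothing more can be done
the job is handed in; nothing more can be done
```

I handed the job in at about 15.7 s of the 58 s. The drawbar is home, and the pin is through the clevis, seated and released. The arm was clear of everything.

**What I did**
- I pushed the drawbar by its knob until it stopped firmly, with about 24 N at the stop.
- I drew the larger pin out of the grey parking block with its button squeezed in.
- I led its nose in up the slope to catch the offset eye, then moved it back in line with the hole. It met no more than about 4 N until the flange seated.

**Last checks**
- **Seating:** the handle top is at about 48 mm above the upper ear, against 49 expected, and the pictures show the flange on the ear.
- **Drawbar:** the knob is at y ≈ 149 mm, against 150 for home.
- **Button:** the top picture shows it standing out from the handle. I did not measure its travel or pull on the pin to test the lock.
- **Bystanders:** the jar, bearing and wood block, and the look-alikes, appear where they were. This is by eye, and the arm partly hides the wood block in the last top picture.

**What disagreed**
- **Contact force:** the last 1.5 mm step gave about 48 N at the wrist as the flange met the ear. I eased it off at once. It is under the 120 N wrist limit but firmer than I wanted.
- **Position estimates:** the cameras and the arm disagreed by 2–3 mm across the slot, and the side view put the slot about 7 mm off the top view along the drawbar. I went by the top view and by contact force.

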